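Close the shielded test box over a circuit board

ROBOT

A 6-joint arm with a two-finger parallel gripper is mounted at the origin on the work surface. World frame = base frame: x ahead of the robot, y to its left, z up, the work surface at z = 0. Lengths are in mm, angles in rad, forces in N, time in s.
With the tool pointing down it reaches from about 350 to 925 mm from the base axis. Payload 6.4 kg.
Tool frame: the origin (TCP) lies midway between the tips of the shut fingers; the grasp point (between the pads) lies 19 mm behind it; z points along the fingers, y is the direction in which the jaws open and shut (so a half turn about z gives the same grasp; the last joint's range is limited). The gripper opens to 94 mm and grips with 3 to 60 N. Pads are 16 mm wide; open, the fingers measure 119 mm over their backs; the gripper's body (75 mm by 177 mm) begins 78 mm behind the grasp point.
Start: joints at [-1.353, 0.245, 1.558, -0, 1.339, -0.174], TCP at [248.21, -600.754, 205.455] pointing down, gripper open.
Joint ranges: [-3.13, 3.13], [-1.02, 2.26], [0.13, 2.54], [-0.95, 4.09], [0.21, 2.88], [-2.74, 2.74]. Speed limits (rad/s): [2.57, 2.57, 3.14, 3.14, 3.14, 3.14].

INTERFACE

Orientations are given as a unit quaternion [w, x, y, z].
In Python, from bench import state, read_camera, close_job gives the robot as it stands. The module is installed in compiled form; this text tells all that it offers.
- The arm moves only by the tool step_arm, never from a script. Its arguments are lists of equal length, an entry for each row: "xyz": the shift along the world's x, y, z in mm, a list of three; "roll": the turn about the world's z in rad; "claw": the opening, from 0 (shut) to 1 (fully open). In form: {"xyz": [[x, y, z], ...], "roll": [roll, ...], "claw": [claw, ...]}. A call has 1 to 5 rows; each row is the pose to reach, as a shift and turn from the pose measured when the call began; what a row does not reach only later rows make up. A row lasts 1/12 s, in which the tool goes at most 41.7 mm and 7.16 degrees, less where a joint would pass 70% of its speed; a pose out of reach is approached as far as the arm can. A call with a gripper value outside its range is refused whole. The fingers move at their own pace and stop on an object; "squeeze" is the grip in N (left out, the last holds). Time passes only in rows, so rows that repeat a pose let the fingers close. It gives the time, the measured TCP pose, the force and the opening at its end, in the units of the state.
- state(): the state, without advancing time (a new reading comes with each control period).
- read_camera(name): name is "scene" or "top" or "wrist"; returns a dict with "pixels" (480x640x3 uint8, red, green, blue), "depth" (480x640 float32, mm along the optical axis (not along the pixel's ray), 0 where there is no reading), "fx", "fy", "cx", "cy" (pixels), "R" (3x3) and "t" (3): a world point X has camera coordinates R X + t. Camera axes: x right, y down, z forward; pixel columns grow to the right and rows downward; lengths in mm; the calibration is good to about 2 mm. A picture is of the moment at which its call begins.
- close_job(): hands the job in, once; it reports no verdict.
The state is a dict: "time_s": time; "joints": joint angles; "joint_velocities": joint speeds; "tau": joint torques, N m; "ee_pos": TCP position; "ee_rot": TCP orientation; "force": force on the tool from outside, world axes, zero at the start; "ft_torque": the same for the moment, N m; "width": finger opening in mm.
Only numpy, scipy, OpenCV 4.12 (cv2) and the standard library are available. Lean on these libraries where they do the work, as an engineer would, in place of code of your own. Each camera call takes 0.05 s, during which the arm holds its last target.

TASK

Get the circuit board ready for its test: push the upright orange flap inside the open metal test box over until it lies flat above the board, and only then push the blue hinged cover shut over it, all the way down, without letting it slam. Only push, with the fingertips or the outside of the fingers; the board stays in its nest and the things around the box stay where they are.

Things in the scene. Friction and masses are not known exactly. Their poses are not given: they have to be found in the camera images.
- fixture: Aluminium test box fixed to the bench, 200 (its x) x 220 (its y) x 70 mm high, walls 6 mm, open on top. Origin at the centre of its underside, on the bench; z up. It stands somewhere else and turned in each run. The flap is hinged at its -y side, the cover on its +y rim.
- flap (a joint): Orange flap in the box: solid plate 100 wide (box x) x 130 long x 6 mm, hinged on a line parallel to box x at y = -95, z = 50 mm of the box. 0 = flat, pointing to box +y, upper face at z = 56 mm; 1.57 = upright; more leans out to box -y (stop 1.8). Starts at 1.3 to 1.7. The hinge rubs (0.12 N m): it stays at any angle and must be pushed all the way down.
- flap_edge (a point): Middle of the flap's free edge, 130 mm from its hinge line, on the face that looks to box -y when the flap stands and becomes its upper face when it lies flat; push there.
- cover (a joint): Blue cover: plate 200 wide (box x) x 220 long x 12 mm, hinged on a line parallel to box x at y = +110, z = 70 mm of the box. 0 = shut, pointing to box -y, upper face at z = 82 mm; 1.57 = upright; more leans out to box +y (stop 2.0). Starts at 1.6 to 1.9. Stiff hinge (0.55 N m; cover 0.32 kg): it stays at any angle and must be pushed all the way down.
- cover_edge (a point): Middle of the cover's free edge, 220 mm from its hinge line, on the outer face (yellow stripe), which looks to box +y when the cover stands and is on top when it is shut.
- board: Green circuit board, 105 x 82 mm, up to 18 mm high, loose in a black nest on the box's floor, under the place where the flap folds. Origin at the centre of its underside. Must not be shifted or lifted.
- spool: White solder spool, 60 mm across, 50 mm high, loose beside the box. Origin at the centre of its underside. Leave alone.
- cup: Dark steel cup, 64 mm across, 70 mm high, loose beside the box. Origin at the centre of its underside. Leave alone.
- gear: Steel gear with an upright shaft, 69 mm across, 63 mm high, loose beside the box. Origin at the centre of its underside. Leave alone.
- heatsink: Finned aluminium heat sink, 50 x 50 x 28 mm, loose beside the box. Origin at the centre of its underside. Leave alone.
- screwdriver: Screwdriver, 160 mm long, lying loose on the robot's side of the box along the box's y, handle to one end. Origin half-way along, underneath. Leave alone.
- flux: Small pale bottle with a red cap, 36 mm across, 85 mm high, loose on the far side of the box. Origin at the centre of its underside. Leave alone.

How it is judged:
By the outcome, as a careful person would: the job done as asked, in the order asked, and still so for the second after the job is handed in, with the robot touching nothing.
It also fails if it takes over 59 s, if anything falls off the work surface, if the arm or the gripper's body presses on something with over 40 N, if the wrist force passes 120 N, or if a joint passes its speed limit or range.

## Working session

There is one attempt and no reset: what is moved stays moved. The work goes in short steps, Python scripts to look and compute and a tool call to move; the robot and the scene stay as the last step left them, time stands still between calls to the robot, and variables do not carry over. Pictures are saved under pics/ and viewed, and the job is handed in when it is done.

Besides the shell and the picture viewer there is one more tool, called after ">>>" by a JSON object that holds its "fn" and its "kwargs", one argument or row to a line. step_arm: Moves the arm, as the interface text tells. Its arguments: {"type":"object","properties":{"xyz":{"type":"array","items":{"type":"array","items":{"type":"number"}}},"roll":{"type":"array","items":{"type":"number"}},"claw":{"type":"array","items":{"type":"number"}},"squeeze":{"type":"number"}},"required":["xyz","roll","claw"]}

```bash
mkdir -p pics
cat > h.py <<'E'
import numpy as np, cv2
from bench import state, read_camera
def snap(n,f):
    c=read_camera(n); cv2.imwrite(f'pics/{f}.png',c['pixels'][:,:,::-1]); np.savez(f'pics/{f}.npz',**{k:np.array(v) for k,v in c.items()}); return c
def load(f): return dict(np.load(f'pics/{f}.npz'))
def pts(c):
    v,u=np.mgrid[0:480,0:640]; z=c['depth'].astype(float)
    P=np.stack([(u-c['cx'])/c['fx']*z,(v-c['cy'])/c['fy']*z,z],-1)
    return (P-c['t'])@c['R']
def proj(c,X):
    q=np.atleast_2d(X)@c['R'].T+c['t']; return np.stack([c['fx']*q[:,0]/q[:,2]+c['cx'],c['fy']*q[:,1]/q[:,2]+c['cy']],-1)
E
python3 - <<'E'
from h import *
for n in ('scene','top'):
    c=snap(n,n+'0'); print(n,c['R'].round(3).tolist(),np.round(c['t']),c['fx'], (c['depth']>0).mean())
s=state(); print(s)
E
```

```text
scene [[-0.343, 0.939, -0.007], [0.551, 0.195, -0.811], [-0.761, -0.282, -0.584]] [ 156. -255. 1361.] 569.8384713395646 0.9959049479166666
top [[0.024, -1.0, -0.012], [-0.985, -0.021, -0.171], [0.171, 0.016, -0.985]] [  24.  564. 1046.] 566.9065987864523 0.9959407552083334
{'time_s': 0.1, 'joints': array([-1.35309498e+00,  2.45713435e-01,  1.55884413e+00, -4.96012266e-06,
        1.33870068e+00, -1.74118947e-01]), 'joint_velocities': array([-1.79465229e-03, -2.90831751e-03, -2.81060521e-03, -2.28571868e-03,
       -9.37837190e-05,  6.04124197e-04]), 'tau': array([-1.79740568e-04, -4.16913128e+01, -3.15527523e+01,  6.85664546e-02,
        3.09707480e-02, -6.90666161e-05]), 'ee_pos': array([ 248.09507802, -600.22704606,  204.50104427]), 'ee_rot': array([-8.32547788e-04,  9.80870456e-01,  1.94659847e-01, -2.05587473e-05]), 'force': array([ 0.17988307,  0.13838647, -0.72520186]), 'ft_torque': array([-0.0220018 , -0.01204144,  0.01694228]), 'width': 93.84796330450332}
```

View pics/scene0.png

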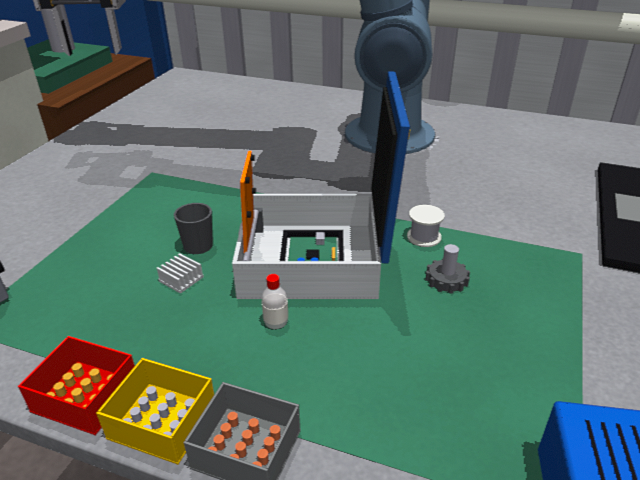

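View pics/top0.png

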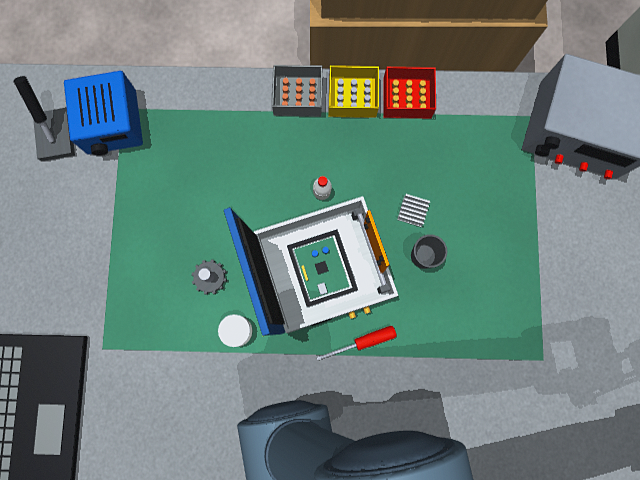

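The scene view shows the box at about (310,245), the orange flap upright at (247,200) and the blue cover leaning out at (392,165). In the top view the box centre is near (325,265). The cover is on the left (world +y) and the flap on the right. The cup (428,252), heat sink (413,209) and screwdriver (360,343) lie near the flap side.

```bash
cat > m.py <<'E'
from h import *
def masks(c):
    hsv=cv2.cvtColor(c['pixels'],cv2.COLOR_RGB2HSV); h,s,v=[hsv[...,i].astype(int) for i in range(3)]
    return dict(orange=(h>8)&(h<20)&(s>180)&(v>90), blue=(h>100)&(h<118)&(s>150)&(v>60), grey=(s<40)&(v>90), dark=(v<60), white=(s<25)&(v>190))
E
python3 - <<'E'
from m import *
for n in ('top0','scene0'):
    c=load(n); P=pts(c); M=masks(c); ok=c['depth']>0
    roi=ok&(P[...,0]>350)&(P[...,0]<850)&(P[...,1]>-350)&(P[...,1]<350)
    rim=roi&M['grey']&(abs(P[...,2]-70)<4)
    n_,lab,st,_=cv2.connectedComponentsWithStats(rim.astype(np.uint8)); 
    for i in np.argsort(-st[1:,4])[:4]+1: print(n,'rimcomp',st[i], P[lab==i].mean(0).round())
    q=P[rim][:,:2].astype(np.float32); print('rimrect',cv2.minAreaRect(q), len(q))
    for k in('orange','blue'):
        m=roi&M[k]&(P[...,2]>40); 
        n_,lab,st,_=cv2.connectedComponentsWithStats(m.astype(np.uint8)); i=np.argmax(st[1:,4])+1; m=lab==i
        q=P[m]; print(n,k,st[i],q.min(0).round(),q.max(0).round())
        cc=q.mean(0); e=np.linalg.svd(q-cc,full_matrices=False); print('  cen',cc.round(),'n',e[2][2].round(3),'sd',(e[1]/np.sqrt(len(q))).round(1))
E
```

```text
top0 rimcomp [283 268 115  65 486] [439. -48.  70.]
top0 rimcomp [254 197 114  42 421] [614.  17.  70.]
top0 rimcomp [414 235  33  32 140] [ 548. -202.   70.]
top0 rimcomp [260 243  14  43  47] [517. 105.  70.]
rimrect ((520.0811767578125, -4.9905242919921875), (257.62078857421875, 409.8746032714844), 37.679500579833984) 1134
top0 orange [367 223  16  37 235] [ 524. -101.   65.] [584. -78. 183.]
  cen [553. -90. 129.] n [-0.333  0.942 -0.047] sd [34.1 16.5  0.2]
top0 blue [ 224  208   59  127 1111] [384.  69.  86.] [573. 155. 294.]
  cen [471. 114. 283.] n [-0.333  0.937 -0.108] sd [60.1 23.6  3.3]
scene0 rimcomp [ 233  194  148   73 1200] [552.  12.  68.]
scene0 rimcomp [203 204   9  15  23] [ 537. -177.   68.]
scene0 rimcomp [174 208   9  14  19] [ 570. -216.   69.]
scene0 rimcomp [191 203  11   1  11] [ 523. -208.   68.]
rimrect ((569.0325927734375, -45.87969970703125), (261.59283447265625, 334.1261901855469), 20.31743812561035) 1278
scene0 orange [240 151  13 101 772] [ 508. -105.   53.] [604. -67. 180.]
  cen [574. -80. 130.] n [-0.311  0.95  -0.037] sd [38.5 27.6  1.8]
scene0 blue [ 381   71   29  192 1654] [384.  84.  71.] [580. 160. 290.]
  cen [549. 141. 218.] n [ 0.333 -0.941  0.062] sd [77.  39.8  3.3]
```

Run:
```python
from m import *
c=load('top0'); P=pts(c); M=masks(c); ok=c['depth']>0
rim=ok&M['grey']&(abs(P[...,2]-70)<4)&(P[...,0]>350)&(P[...,0]<850)
n_,lab,st,_=cv2.connectedComponentsWithStats(rim.astype(np.uint8)); ii=np.argsort(-st[1:,4])[:2]+1
q=P[np.isin(lab,ii)][:,:2].astype(np.float32); print(cv2.minAreaRect(q), cv2.boxPoints(cv2.minAreaRect(q)).round(1).tolist())
for i in ii:
    r=P[lab==i][:,:2]; (w,hh)=cv2.minAreaRect(r.astype(np.float32))[1]; print(cv2.minAreaRect(r.astype(np.float32)))
# yaw from long walls & project along axes
th=0.34
from scipy.optimize import minimize_scalar
a=np.array([np.cos(th),np.sin(th)]);b=np.array([-np.sin(th),np.cos(th)])
print('x range',np.percentile(q@a,[0,1,99,100]),'y',np.percentile(q@b,[0,1,99,100]))
for n in ('top0','scene0'):
  c=load(n);P=pts(c);M=masks(c)
  for k in('orange','blue'):
    m=M[k]&(P[...,2]>50)&(abs(P[...,1])<250)&(P[...,0]>350)&(P[...,0]<700)
    n_,lab,st,_=cv2.connectedComponentsWithStats(m.astype(np.uint8)); i=np.argmax(st[1:,4])+1
    r=P[lab==i]; print(n,k,'x',np.percentile(r[:,:2]@a,[1,99]).round(1))
    for z0 in range(50,300,30):
        s=r[(r[:,2]>z0)&(r[:,2]<z0+30)]
        if len(s)>10: print('   z',s[:,2].mean().round(),'y min/med/max',np.percentile(s[:,:2]@b,[3,50,97]).round(1),len(s))
```

```text
((521.3972778320312, -5.1083984375), (200.554931640625, 219.35719299316406), 19.424795150756836) [[390.3999938964844, 65.0], [463.29998779296875, -141.89999389648438], [652.4000244140625, -75.19999694824219], [579.5, 131.6999969482422]]
((452.1643981933594, -29.452659606933594), (54.40380859375, 219.3411407470703), 19.628782272338867)
((608.279296875, 25.558448791503906), (31.040573120117188, 219.50918579101562), 15.143340110778809)
x range [389.48326261 389.70940871 589.49705503 590.138089  ] y [-288.28083701 -287.63125342  -70.49526965  -68.92914829]
top0 orange x [462.7 520.7]
   z 72.0 y min/med/max [-272.7 -272.  -271.7] 23
   z 96.0 y min/med/max [-271.8 -270.9 -270.3] 56
   z 125.0 y min/med/max [-270.3 -269.6 -268.8] 57
   z 156.0 y min/med/max [-268.9 -268.  -267.3] 68
   z 178.0 y min/med/max [-267.7 -267.1 -266.5] 31
top0 blue x [390.1 586.7]
   z 128.0 y min/med/max [-65.4 -64.2 -62.1] 11
   z 157.0 y min/med/max [-63.3 -62.4 -61.3] 12
   z 247.0 y min/med/max [-57.7 -56.7 -52.8] 23
   z 288.0 y min/med/max [-54.9 -48.6 -43. ] 814
   z 291.0 y min/med/max [-53.7 -49.3 -44. ] 236
scene0 orange x [452.8 544. ]
   z 70.0 y min/med/max [-274.  -268.4 -267.5] 103
   z 95.0 y min/med/max [-272.3 -267.4 -266.3] 152
   z 126.0 y min/med/max [-270.8 -265.9 -264.9] 178
   z 154.0 y min/med/max [-269.3 -264.6 -263.6] 174
   z 177.0 y min/med/max [-268.8 -265.4 -263.1] 165
scene0 blue x [402.6 594. ]
   z 76.0 y min/med/max [-63.7 -59.7 -54. ] 42
   z 96.0 y min/med/max [-62.9 -57.9 -52.4] 131
   z 126.0 y min/med/max [-61.1 -56.2 -50.5] 142
   z 155.0 y min/med/max [-59.2 -54.3 -49.2] 145
   z 185.0 y min/med/max [-57.4 -52.6 -47.3] 160
   z 216.0 y min/med/max [-55.6 -50.8 -45.4] 168
   z 245.0 y min/med/max [-53.8 -48.8 -43. ] 186
   z 284.0 y min/med/max [-51.3 -46.3 -40.2] 680
```

>>> {"fn": "step_arm", "kwargs": {
  "xyz": [
    [23,32,0],
    [46,64,0],
    [69,96,0],
    [92,128,0],
    [115,160,0]
  ],
  "roll": [0.12,0.24,0.36,0.48,0.6],
  "claw": [0,0,0,0,0],
  "squeeze": 10
}}

```text
time_s: 0.52
ee_pos: [363.6, -438.4, 204.0]
ee_rot: [-0.001, 0.878, 0.478, -0.0]
force: [1.0, -0.4, 0.1]
width: 64.3
```

>>> {"fn": "step_arm", "kwargs": {
  "xyz": [
    [23,32,0],
    [46,64,0],
    [69,96,0],
    [92,128,0],
    [115,160,0]
  ],
  "roll": [0.12,0.24,0.36,0.48,0.6],
  "claw": [0,0,0,0,0]
}}

```text
time_s: 0.93
ee_pos: [479.2, -276.4, 203.6]
ee_rot: [-0.001, 0.696, 0.718, -0.001]
force: [-0.4, -0.9, -0.4]
width: 30.6
```

>>> {"fn": "step_arm", "kwargs": {
  "xyz": [
    [23,32,0],
    [46,64,0],
    [69,97,0],
    [92,130,0],
    [92,130,0]
  ],
  "roll": [0.1,0.2,0.308,0.308,0.308],
  "claw": [0,0,0,0,0]
}}

```text
time_s: 1.35
ee_pos: [573.5, -140.9, 203.2]
ee_rot: [-0.002, 0.575, 0.818, 0.0]
force: [0.4, 0.2, -0.2]
width: 0.5
```

```bash
cat > b.py <<'E'
from m import *
O=np.array([521.4,-5.1]);th=np.radians(19.45);A=np.array([np.cos(th),np.sin(th)]);B=np.array([-np.sin(th),np.cos(th)])
def tobox(p): p=np.asarray(p);d=p[...,:2]-O; return np.stack([d@A,d@B,p[...,2]],-1)
def toworld(x,y,z): return np.r_[O+x*A+y*B,z]
def report():
    s=state();q=s['ee_rot'];print('t',round(s['time_s'],2),'tcp box',tobox(s['ee_pos']).round(1),'yaw',round(np.degrees(2*np.arctan2(q[2],q[1])),1),'F',s['force'].round(1),'w',round(s['width'],1),'j',s['joints'].round(2));return s
E
python3 - <<'E'
from b import *
s=report()
c=snap('scene','scene1'); c=snap('top','top1')
P=pts(c); Q=tobox(P)
print('max height seen near cover side: ',[(round(z),) for z in [P[...,2].max()]])
c=load('top1');P=pts(c)
print('cover pts box',proj(c,toworld(0,115,290)))
E
```

```text
t 1.35 tcp box [   3.9 -145.4  203.2] yaw 109.9 F [ 0.4  0.2 -0.2] w 0.5 j [-0.43  0.11  1.71  0.    1.32 -0.78]
max height seen near cover side:  [(1127,)]
cover pts box [[255.45222611 266.617639  ]]
```

View pics/scene1.png

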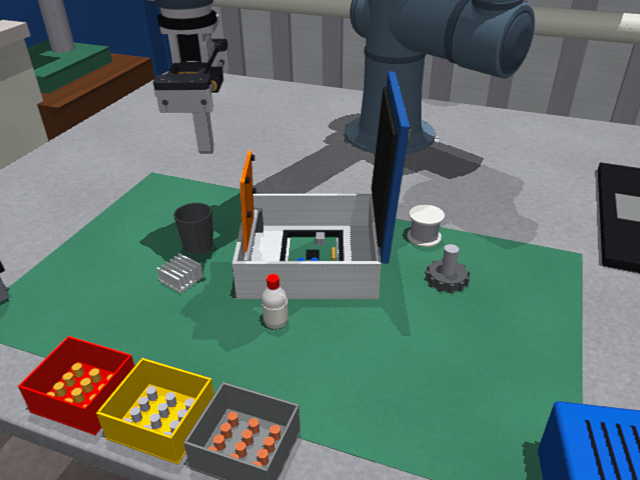

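View pics/top1.png

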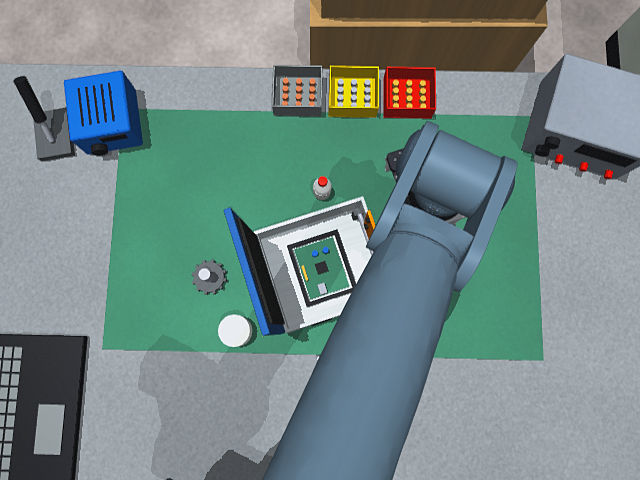

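The scene view shows the closed fingers at (204,150), behind the flap and above everything. The top view shows the forearm and wrist covering (300-510,130-480), and the cover is clear of them. Next I check the forearm height before bringing it near the standing cover.

Run:
```python
from b import *
c=load('top1');P=pts(c)
for u,v in((460,170),(430,220),(420,235),(400,300),(370,360),(340,430)): print((u,v),P[v,u].round())
s=load('scene1');P=pts(s)
for u,v in((185,100),(204,140),(188,75),(188,30),(160,95),(218,75)): print((u,v),P[v,u].round(), tobox(P[v,u]).round())
```

```text
(460, 170) [ 566. -142.  522.]
(430, 220) [ 503. -103.  547.]
(420, 235) [486. -91. 554.]
(400, 300) [416. -64. 591.]
(370, 360) [361. -33. 620.]
(340, 430) [305.  -7. 645.]
(185, 100) [ 650. -110.  316.] [  86. -142.  316.]
(204, 140) [ 586. -133.  228.] [  18. -142.  228.]
(188, 75) [ 634. -111.  342.] [  71. -137.  342.]
(188, 30) [ 591. -130.  384.] [  24. -141.  384.]
(160, 95) [ 666. -134.  325.] [  93. -170.  325.]
(218, 75) [ 573. -105.  322.] [  16. -111.  322.]
```

>>> {"fn": "step_arm", "kwargs": {
  "xyz": [
    [-4,-1,-27],
    [-4,-1,-53],
    [-11,18,-53],
    [-17,35,-53],
    [-17,35,-53]
  ],
  "roll": [-0.008,-0.008,-0.008,-0.008,-0.008],
  "claw": [0,0,0,0,0]
}}

```text
time_s: 1.87
ee_pos: [552.8, -108.6, 149.6]
ee_rot: [-0.003, 0.579, 0.815, -0.001]
force: [0.1, 0.5, 0.2]
width: 0.7
```

Run:
```python
from b import *
report()
```

```text
t 1.87 tcp box [  -4.9 -108.1  149.6] yaw 109.2 F [0.1 0.5 0.2] w 0.7 j [-0.39  0.11  1.82 -0.    1.22 -0.73]
```

>>> {"fn": "step_arm", "kwargs": {
  "xyz": [
    [-2.5,7,0],
    [-5,14,-1],
    [-7.5,21,-2],
    [-10,28,-3],
    [-12,34,-4]
  ],
  "roll": [0,0,0,0,0],
  "claw": [0,0,0,0,0]
}}

```text
time_s: 2.28
ee_pos: [540.9, -74.2, 146.0]
ee_rot: [-0.002, 0.579, 0.815, -0.001]
force: [-0.6, -0.1, -0.6]
width: 0.6
```

Run:
```python
from b import *
report(); snap('scene','scene2')
```

```text
t 2.28 tcp box [ -4.7 -71.6 146. ] yaw 109.2 F [-0.6 -0.1 -0.6] w 0.6 j [-0.34  0.07  1.87 -0.    1.21 -0.68]
```

View pics/scene2.png

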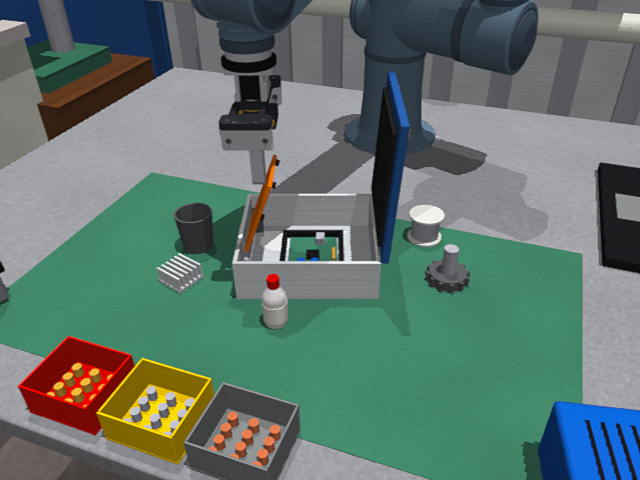

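The flap (270,200) is turning with the fingertip at (258,180), so I continue along the arc.

>>> {"fn": "step_arm", "kwargs": {
  "xyz": [
    [-4.4,12.4,-6],
    [-8.7,24.5,-14],
    [-12.5,35.5,-23.5],
    [-16,45,-34.5],
    [-18.6,53,-47]
  ],
  "roll": [0,0,0,0,0],
  "claw": [0,0,0,0,0]
}}

```text
time_s: 2.75
ee_pos: [521.0, -18.7, 97.2]
ee_rot: [-0.003, 0.579, 0.816, -0.001]
force: [0.8, -1.9, 1.3]
width: 0.6
```

Run:
```python
from b import *
report(); snap('scene','scene3');
```

```text
t 2.75 tcp box [ -4.9 -12.6  97.2] yaw 109.3 F [ 0.8 -1.9  1.3] w 0.6 j [-0.25  0.08  1.96  0.    1.11 -0.59]
```

View pics/scene3.png

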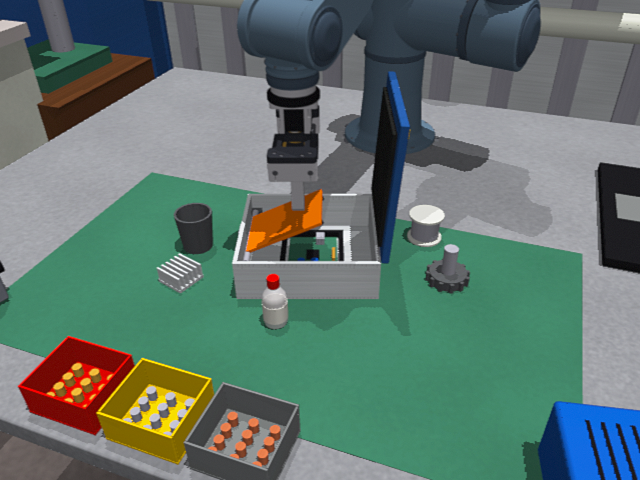

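>>> {"fn": "step_arm", "kwargs": {
  "xyz": [
    [-1,3,-12],
    [-1.7,5,-22],
    [-2.3,7,-31],
    [-2.7,8,-37],
    [-2.7,8,-40]
  ],
  "roll": [0,0,0,0,0],
  "claw": [0,0,0,0,0]
}}

```text
time_s: 3.22
ee_pos: [515.1, -8.9, 55.5]
ee_rot: [-0.008, 0.578, 0.816, -0.003]
force: [-15.3, 3.9, 34.7]
width: 0.5
```

>>> {"fn": "step_arm", "kwargs": {
  "xyz": [
    [0,0,-1],
    [0,0,-2],
    [0,0,-2],
    [0,0,-2],
    [0,0,-2]
  ],
  "roll": [0,0,0,0,0],
  "claw": [0,0,0,0,0]
}}

```text
time_s: 3.63
ee_pos: [514.9, -8.8, 55.8]
ee_rot: [-0.009, 0.578, 0.816, -0.003]
force: [-9.7, 2.0, 19.2]
width: 0.2
```

Run:
```python
from b import *
report(); snap('scene','scene4'); snap('top','top4')
```

```text
t 3.63 tcp box [-7.4 -1.3 55.8] yaw 109.4 F [-9.7  2.  19.2] w 0.2 j [-0.24  0.14  1.98  0.    1.04 -0.58]
```

View pics/scene4.png

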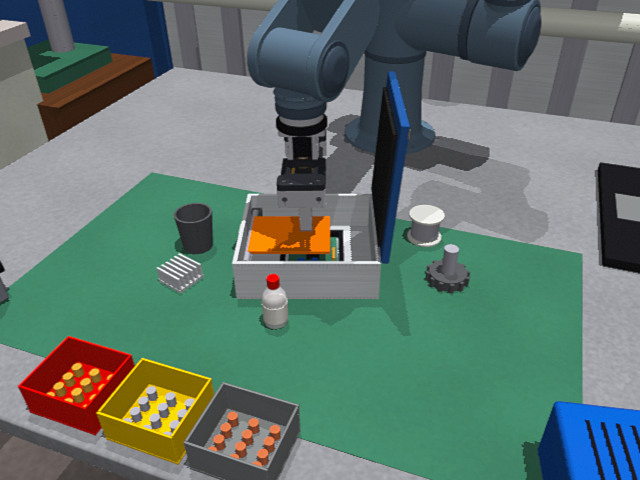

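The flap lies flat at (290,235) with the tip pressing at z≈56 mm and 19 N. I lift straight up.

>>> {"fn": "step_arm", "kwargs": {
  "xyz": [
    [0,0,20],
    [0,0,60],
    [0,0,100],
    [0,0,140],
    [0,0,180]
  ],
  "roll": [0,0,0,0,0],
  "claw": [0,0,0,0,0]
}}

```text
time_s: 4.15
ee_pos: [514.5, -8.9, 237.4]
ee_rot: [-0.009, 0.578, 0.816, -0.003]
force: [0.2, 0.4, -0.1]
width: 0.5
```

>>> {"fn": "step_arm", "kwargs": {
  "xyz": [
    [0,0,40],
    [0,0,80],
    [0,0,95],
    [0,0,95]
  ],
  "roll": [0,0,0,0],
  "claw": [0,0,0,0]
}}

```text
time_s: 4.48
ee_pos: [516.6, -9.6, 337.8]
ee_rot: [-0.005, 0.578, 0.816, -0.002]
force: [0.8, 0.2, -0.6]
width: 0.4
```

Run:
```python
from b import *
report(); snap('scene','scene5'); snap('top','top5')
for n in('scene5','top5'):
    c=load(n);P=pts(c);Q=tobox(P);M=masks(c)
    m=M['orange']&(Q[...,2]>30)&(abs(Q[...,0])<55)&(Q[...,1]>-100)&(Q[...,1]<45)
    q=Q[m]; 
    if len(q)>20:
        co=np.linalg.lstsq(np.c_[q[:,1]+95,np.ones(len(q))],q[:,2],rcond=None)[0]; print(n,len(q),'z',np.percentile(q[:,2],[2,50,98]).round(1),'slope',co.round(3),'ymax',q[:,1].max().round(1))
```

```text
t 4.48 tcp box [ -6.   -2.6 337.8] yaw 109.3 F [ 0.8  0.2 -0.6] w 0.4 j [-0.24 -0.15  1.73  0.    1.57 -0.58]
scene5 2970 z [50.6 54.6 56.6] slope [ 0.   54.47] ymax 39.6
top5 283 z [ 51.8  56.  442.3] slope [ 0.193 49.889] ymax 35.0
```

View pics/scene5.png

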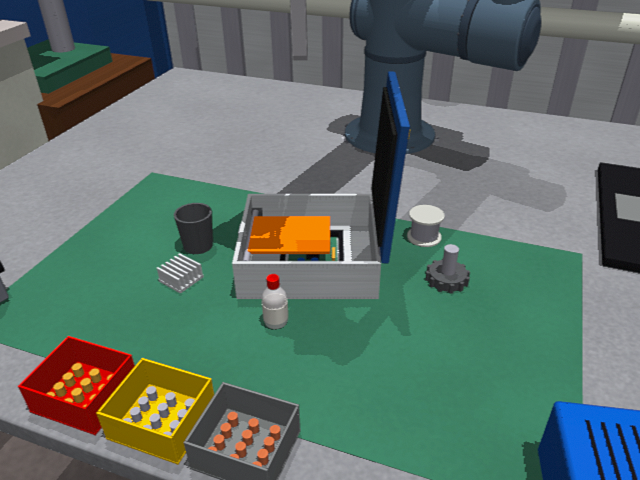

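The scene view shows the flap flat at (290,233). The depth fit gives a slope of 0.000. Now over the cover to its outer side, at z≈335 mm (cover edge ≈290 mm).

>>> {"fn": "step_arm", "kwargs": {
  "xyz": [
    [-11,34,0],
    [-22,68,0],
    [-33,102,0],
    [-44,136,0],
    [-54,170,0]
  ],
  "roll": [0,0,0,0,0],
  "claw": [0,0,0,0,0]
}}

```text
time_s: 5.0
ee_pos: [458.6, 162.1, 328.4]
ee_rot: [-0.012, 0.579, 0.815, -0.005]
force: [-0.7, 0.6, 0.2]
width: 0.4
```

Run:
```python
from b import *
report(); snap('top','top6');snap('scene','scene6')
for t in (1.634,1.55,1.4,1.25,1.1,.95,.8,.65,.5,.4,.3,.2,.15,.1,.05,0):
    y=118-190*np.cos(t)+12*np.sin(t); z=70+190*np.sin(t)+12*np.cos(t); print(t,toworld(0,y,z).round(1), round(y,1))
```

```text
t 5.0 tcp box [ -3.6 178.6 328.4] yaw 109.3 F [-0.7  0.6  0.2] w 0.4 j [ 0.1  -0.21  1.8   0.01  1.58 -0.23]
1.634 [474.1 128.8 258.9] 142.0
1.55 [479.4 113.8 260.2] 126.0
1.4 [488.9  86.9 259.3] 97.5
1.25 [498.3  60.4 254.1] 69.5
1.1 [507.2  35.  244.8] 42.5
0.95 [515.7  11.2 231.5] 17.2
0.8 [523.3 -10.5 214.7] -5.8
0.65 [530.1 -29.6 194.5] -26.0
0.5 [535.7 -45.6 171.6] -43.0
0.4 [538.8 -54.4 155. ] -52.3
0.3 [541.4 -61.6 137.6] -60.0
0.2 [543.3 -67.2 119.5] -65.8
0.15 [544.1 -69.3 110.3] -68.1
0.1 [544.7 -71.  100.9] -69.9
0.05 [545.1 -72.2  91.5] -71.2
0 [545.4 -73.   82. ] -72.0
```

View pics/top6.png

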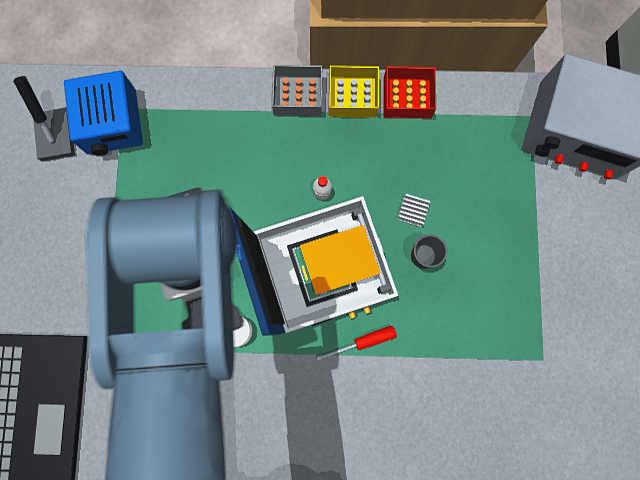

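View pics/scene6.png

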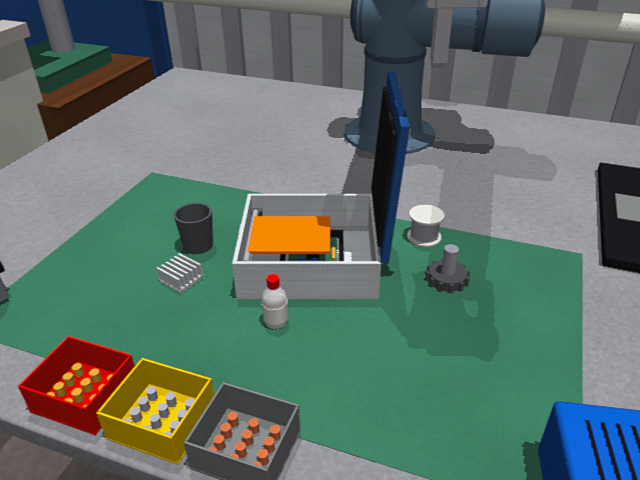

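The fingers are on the cover's outer side at (440,60) in the scene view, and the flap is still flat. Descend behind the cover and close in.

>>> {"fn": "step_arm", "kwargs": {
  "xyz": [
    [2,1,-30],
    [3,1,-68],
    [3,1,-70],
    [8,-13,-70],
    [12,-25,-70]
  ],
  "roll": [0,0,0,0,0],
  "claw": [0,0,0,0,0]
}}

```text
time_s: 5.52
ee_pos: [469.2, 138.3, 257.2]
ee_rot: [-0.013, 0.576, 0.817, -0.006]
force: [0.0, 0.3, 0.1]
width: 0.2
```

Run:
```python
from b import *
report()
```

```text
t 5.52 tcp box [ -1.4 152.6 257.2] yaw 109.7 F [0.  0.3 0.1] w 0.2 j [ 0.05 -0.16  1.89  0.01  1.45 -0.29]
```

>>> {"fn": "step_arm", "kwargs": {
  "xyz": [
    [4,-10,1],
    [8,-20,2],
    [12,-30,3],
    [16,-41,3],
    [20,-51,2]
  ],
  "roll": [0,0,0,0,0],
  "claw": [0,0,0,0,0]
}}

```text
time_s: 5.93
ee_pos: [489.2, 86.3, 259.2]
ee_rot: [-0.014, 0.576, 0.817, -0.006]
force: [-2.1, 3.2, -0.5]
width: 0.5
```

Run:
```python
from b import *
report();snap('scene','scene7')
```

```text
t 5.93 tcp box [1.000e-01 9.690e+01 2.592e+02] yaw 109.7 F [-2.1  3.2 -0.5] w 0.5 j [-0.06 -0.14  1.86  0.    1.45 -0.4 ]
```

View pics/scene7.png

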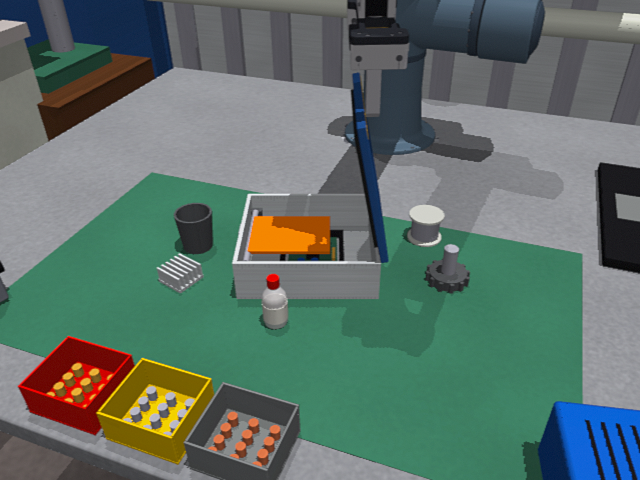

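Run:
```python
from b import *
def w(t): return toworld(0,118-190*np.cos(t)+12*np.sin(t),70+190*np.sin(t)+12*np.cos(t))
T=[1.4,1.15,.9,.65,.45,.3,.18,.08,0]
for a,b in zip(T,T[1:]): print(a,b,w(a).round(1),[(w(a+(b-a)*k/5)-w(a)).round(1).tolist() for k in range(1,6)])
```

```text
1.4 1.15 [488.9  86.9 259.3] [[3.1, -8.9, -1.3], [6.3, -17.7, -3.0], [9.3, -26.5, -5.2], [12.4, -35.1, -7.8], [15.4, -43.6, -10.9]]
1.15 0.9 [504.3  43.3 248.3] [[2.9, -8.3, -3.6], [5.8, -16.5, -7.5], [8.6, -24.4, -12.0], [11.4, -32.2, -16.8], [14.0, -39.6, -22.0]]
0.9 0.65 [518.3   3.7 226.3] [[2.6, -7.2, -5.6], [5.0, -14.2, -11.6], [7.4, -20.9, -18.0], [9.6, -27.2, -24.7], [11.8, -33.3, -31.8]]
0.65 0.45 [530.1 -29.6 194.5] [[1.6, -4.6, -5.9], [3.2, -9.0, -11.9], [4.6, -13.1, -18.1], [6.0, -17.0, -24.5], [7.3, -20.6, -31.1]]
0.45 0.3 [537.3 -50.2 163.4] [[0.9, -2.6, -5.0], [1.8, -5.0, -10.1], [2.6, -7.3, -15.3], [3.3, -9.4, -20.5], [4.0, -11.4, -25.8]]
0.3 0.18 [541.4 -61.6 137.6] [[0.5, -1.5, -4.3], [1.0, -2.9, -8.6], [1.5, -4.2, -13.0], [1.9, -5.3, -17.4], [2.3, -6.4, -21.8]]
0.18 0.08 [543.6 -68.1 115.8] [[0.3, -0.8, -3.7], [0.6, -1.6, -7.4], [0.8, -2.3, -11.2], [1.0, -2.9, -14.9], [1.2, -3.4, -18.7]]
0.08 0 [544.9 -71.5  97.1] [[0.1, -0.4, -3.0], [0.3, -0.7, -6.0], [0.4, -1.0, -9.1], [0.4, -1.3, -12.1], [0.5, -1.5, -15.1]]
```

>>> {"fn": "step_arm", "kwargs": {
  "xyz": [
    [3,-9,-1],
    [6,-18,-3],
    [9,-26,-5],
    [12,-35,-8],
    [15,-43,-11]
  ],
  "roll": [0,0,0,0,0],
  "claw": [0,0,0,0,0]
}}

```text
time_s: 6.4
ee_pos: [505.3, 40.9, 247.7]
ee_rot: [-0.013, 0.577, 0.817, -0.007]
force: [-0.8, 2.7, -1.0]
width: 0.2
```

>>> {"fn": "step_arm", "kwargs": {
  "xyz": [
    [3,-8,-4],
    [6,-16,-8],
    [9,-24,-12],
    [11,-32,-17],
    [14,-40,-22]
  ],
  "roll": [0,0,0,0,0],
  "claw": [0,0,0,0,0]
}}

```text
time_s: 6.82
ee_pos: [519.7, 0.1, 225.4]
ee_rot: [-0.013, 0.577, 0.817, -0.007]
force: [-1.2, 1.5, -0.4]
width: 0.2
```

Run:
```python
from b import *
report();snap('scene','scene8')
```

```text
t 6.82 tcp box [1.000e-01 5.500e+00 2.254e+02] yaw 109.6 F [-1.2  1.5 -0.4] w 0.2 j [-0.22 -0.06  1.85 -0.    1.38 -0.56]
```

View pics/scene8.png

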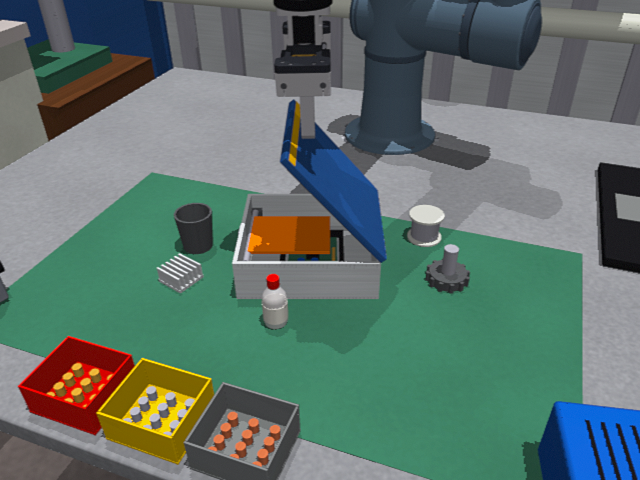

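The cover is half over (edge at (295,135)), the fingertip is just below the yellow stripe, and the flap is still flat. I continue along the arc.

>>> {"fn": "step_arm", "kwargs": {
  "xyz": [
    [2.5,-6,-5],
    [5,-13,-11],
    [7,-19,-17],
    [9,-25,-24],
    [11,-30,-31]
  ],
  "roll": [0,0,0,0,0],
  "claw": [0,0,0,0,0]
}}

```text
time_s: 7.28
ee_pos: [531.1, -32.1, 192.9]
ee_rot: [-0.012, 0.577, 0.817, -0.008]
force: [-0.7, -0.2, 2.4]
width: 0.3
```

>>> {"fn": "step_arm", "kwargs": {
  "xyz": [
    [1.6,-4,-6],
    [3.2,-8,-12],
    [4.6,-12,-18],
    [6,-16,-24],
    [7,-20,-31]
  ],
  "roll": [0,0,0,0,0],
  "claw": [0,0,0,0,0]
}}

```text
time_s: 7.7
ee_pos: [538.3, -52.3, 161.3]
ee_rot: [-0.012, 0.577, 0.817, -0.007]
force: [-0.7, 1.9, 0.4]
width: 0.4
```

Run:
```python
from b import *
report();snap('scene','scene9')
```

```text
t 7.7 tcp box [  0.2 -50.1 161.3] yaw 109.5 F [-0.7  1.9  0.4] w 0.4 j [-0.3   0.05  1.86 -0.01  1.26 -0.64]
```

View pics/scene9.png

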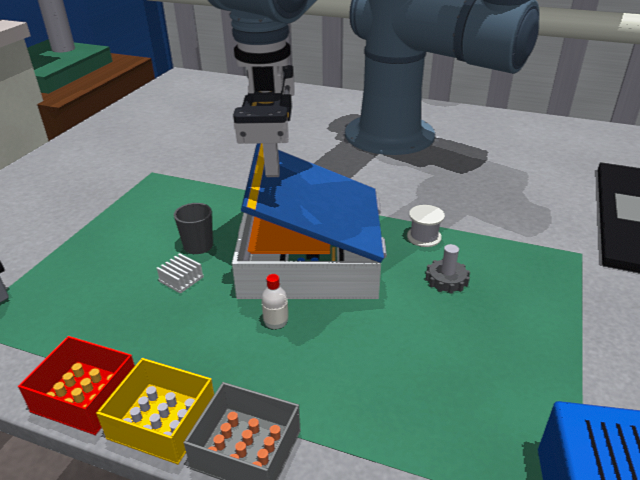

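>>> {"fn": "step_arm", "kwargs": {
  "xyz": [
    [1,-2,-5],
    [2,-4,-10],
    [2.6,-6.5,-15],
    [3.3,-8.5,-20],
    [4,-10,-25]
  ],
  "roll": [0,0,0,0,0],
  "claw": [0,0,0,0,0]
}}

```text
time_s: 8.17
ee_pos: [541.7, -62.9, 134.3]
ee_rot: [-0.013, 0.577, 0.816, -0.008]
force: [0.0, -0.0, 1.4]
width: 0.3
```

>>> {"fn": "step_arm", "kwargs": {
  "xyz": [
    [0.5,-1,-4],
    [1,-2.5,-8],
    [1.5,-4,-12],
    [2,-5,-16],
    [2,-6,-20]
  ],
  "roll": [0,0,0,0,0],
  "claw": [0,0,0,0,0]
}}

```text
time_s: 8.58
ee_pos: [543.8, -68.8, 113.8]
ee_rot: [-0.013, 0.577, 0.817, -0.008]
force: [-0.8, 1.5, 0.6]
width: 0.1
```

>>> {"fn": "step_arm", "kwargs": {
  "xyz": [
    [0,-1,-3],
    [0,-1.5,-6],
    [0,-2,-9],
    [0,-2.5,-12],
    [0,-3,-15]
  ],
  "roll": [0,0,0,0,0],
  "claw": [0,0,0,0,0]
}}

```text
time_s: 9.0
ee_pos: [544.2, -72.0, 98.8]
ee_rot: [-0.013, 0.577, 0.817, -0.008]
force: [1.1, -0.1, 0.4]
width: 0.7
```

Run:
```python
from b import *
report()
```

```text
t 9.0 tcp box [ -0.8 -70.7  98.8] yaw 109.5 F [ 1.1 -0.1  0.4] w 0.7 j [-0.33  0.15  1.87 -0.01  1.14 -0.67]
```

>>> {"fn": "step_arm", "kwargs": {
  "xyz": [
    [0,0,-2],
    [0,0,-4],
    [0,-0.5,-6],
    [0,-0.5,-8],
    [0,-1,-10]
  ],
  "roll": [0,0,0,0,0],
  "claw": [0,0,0,0,0]
}}

```text
time_s: 9.42
ee_pos: [544.3, -73.0, 88.7]
ee_rot: [-0.013, 0.577, 0.817, -0.008]
force: [-0.1, -0.1, 0.0]
width: 0.1
```

>>> {"fn": "step_arm", "kwargs": {
  "xyz": [
    [0,0,-1],
    [0,0,-2],
    [0,0,-3],
    [0,0,-4],
    [0,0,-5]
  ],
  "roll": [0,0,0,0,0],
  "claw": [0,0,0,0,0]
}}

```text
time_s: 9.83
ee_pos: [544.3, -73.1, 83.7]
ee_rot: [-0.013, 0.577, 0.817, -0.008]
force: [0.3, -1.4, 1.9]
width: 0.8
```

>>> {"fn": "step_arm", "kwargs": {
  "xyz": [
    [0,0,-0.5],
    [0,0,-1],
    [0,0,-1.5],
    [0,0,-2],
    [0,0,-2.5]
  ],
  "roll": [0,0,0,0,0],
  "claw": [0,0,0,0,0]
}}

```text
time_s: 10.25
ee_pos: [544.4, -73.2, 82.2]
ee_rot: [-0.013, 0.577, 0.817, -0.008]
force: [-4.4, -1.0, 10.5]
width: 0.3
```

Run:
```python
from b import *
report()
```

```text
t 10.25 tcp box [ -1.  -71.9  82.2] yaw 109.5 F [-4.4 -1.  10.5] w 0.3 j [-0.34  0.18  1.88 -0.01  1.11 -0.67]
```

>>> {"fn": "step_arm", "kwargs": {
  "xyz": [
    [0,0,-1],
    [0,0,-2],
    [0,0,-2]
  ],
  "roll": [0,0,0],
  "claw": [0,0,0]
}}

```text
time_s: 10.5
ee_pos: [544.4, -73.2, 82.1]
ee_rot: [-0.013, 0.577, 0.817, -0.008]
force: [-5.6, 1.2, 13.6]
width: -0.1
```

>>> {"fn": "step_arm", "kwargs": {
  "xyz": [
    [0,0,10],
    [0,0,45],
    [0,0,85],
    [0,0,125],
    [0,0,165]
  ],
  "roll": [0,0,0,0,0],
  "claw": [0,0,0,0,0]
}}

```text
time_s: 10.92
ee_pos: [543.7, -72.7, 248.7]
ee_rot: [-0.014, 0.577, 0.817, -0.008]
force: [1.0, -0.2, -0.7]
width: 0.3
```

>>> {"fn": "step_arm", "kwargs": {
  "xyz": [
    [0,-30,20],
    [0,-70,20],
    [0,-110,20],
    [0,-150,20],
    [0,-190,20]
  ],
  "roll": [0,0,0,0,0],
  "claw": [0,0,0,0,0]
}}

```text
time_s: 11.33
ee_pos: [543.3, -264.1, 268.9]
ee_rot: [-0.014, 0.577, 0.817, -0.008]
force: [0.6, 0.0, 0.5]
width: 0.4
```

Run:
```python
from b import *
report();snap('scene','scene10');snap('top','top10')
for n in('scene10','top10'):
    c=load(n);P=pts(c);Q=tobox(P);M=masks(c)
    m=M['blue']&(abs(Q[...,2]-82)<25)&(abs(Q[...,0])<97)&(abs(Q[...,1])<107)
    q=Q[m];co=np.linalg.lstsq(np.c_[110-q[:,1],q[:,0],np.ones(len(q))],q[:,2],rcond=None)[0]; print(n,len(q),'z',np.percentile(q[:,2],[1,50,99]).round(1),'fit',co.round(4))
```

```text
t 11.33 tcp box [ -65.6 -251.5  268.9] yaw 109.5 F [0.6 0.  0.5] w 0.4 j [-0.63  0.11  1.59 -0.02  1.46 -0.97]
scene10 8115 z [78.6 80.7 82.8] fit [-6.00000e-04  1.20000e-03  8.07468e+01]
top10 11139 z [77.7 82.1 86.6] fit [ 9.0000e-04 -1.0000e-04  8.1975e+01]
```

View pics/scene10.png

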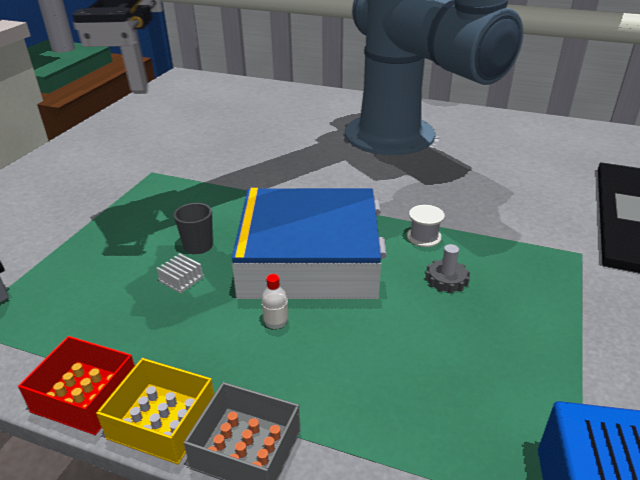

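View pics/top10.png

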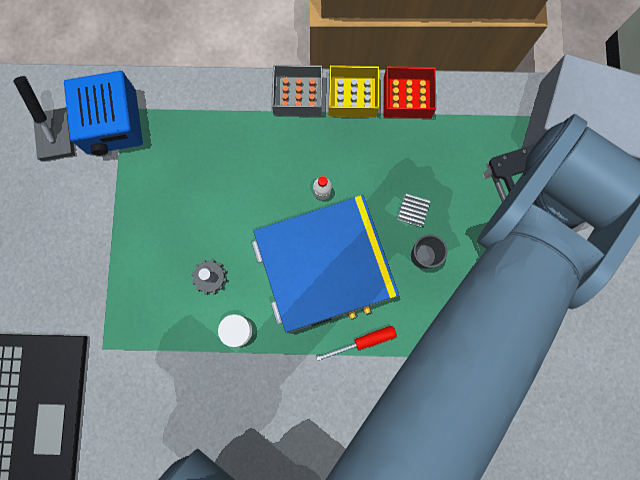

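The cover lies flat on the box (slope within 0.001, z≈82 mm). The spool, cup, gear, heat sink, screwdriver and bottle are at the same pixels as at the start. The arm is clear, so I hand in.

```bash
python3 -c "
from bench import close_job
print(close_job())"
```

```text
the job is handed in; nothing more can be done
None
```

The flap is down flat over the board, and the cover is shut on top of it. I handed the job in at about 11.4 s of the 59 s allowed.

- **Flap:** I pushed it over with the closed fingertips along its arc until it stopped at z ≈ 56 mm. The highest force I read was about 38 N, at the fingertips. After lifting off, the scene camera's depth fit gave a slope of 0.000. The top camera's fit gave 0.19, but its mask held only 283 points, some of them the robot itself (readings up to 442 mm), so I disregarded it.
- **Cover:** I then pushed it over from its outer side. I slowed to about 20 mm/s and then 6 mm/s before it met the rim, and it seated at z ≈ 82 mm with about 15 N. Depth fits from both cameras, taken with the arm clear, show it level within 0.001. Its height reads 80.7 mm in the scene camera and 82.0 mm in the top camera, within the 2 mm calibration.
- **Surroundings:** By eye, the six loose items are at the same pixels as at the start. Nothing touched the board, but it is under the cover, so I could not look at it again at the end.

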